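# Let a rejected bolt into the lever bin and ease the lid shut

## Task

Two reject bins with a press-down lever in front stand on the saw table; a bolt waits on the sloping chute behind the lid of one of them. With your fingertips press that bin's lever all the way down so that the lid lifts fully and the bolt slides into the box by itself, then let the lever up slowly under your fingers, taking two seconds or so, so that the lid settles shut without a slam, and take your hand away. Grasp nothing, touch neither the lid nor the bolt, and leave the other bin and everything lying about alone.

Things in the scene. Friction and masses are not known exactly. Their poses are not given: they have to be found in the camera images.
- bin: The bin to work, with a bolt on its chute. Grey sheet-metal box 100 (x) x 90 (y) x 110 high, fixed to the table, flat steel lid on top. Behind (+x) a chute (black slick floor) slopes down to the lid's rear flap; its top end is at x 133, z 136 (side walls to z 150). In front (-x) is the lever. Origin: on the table under the box's middle; x from lever to chute, z up. Overall x -163 to 135, y -58 to 58
- bin_tread (a point): Middle of the top of the lever's tread, a dark plate 36 (x) x 50 (y) x 8 on a stem: 97 above the table, x -145 in the bin's frame, 95 in front of the box. It turns about the line x -45, z 70 along the bin's y, 100 behind and 27 below this point. Fully down this point is 46 above the table, x -146, the plate tilted 0.5 rad, front edge lowest (37 up)
- bin_lever (a joint): Angle of that lever, rad: 0 at rest (up), 0.5 fully down at its stop. Spring and lid push it back up with about 4 N on the tread at first, 5 to 7 N near the stop; let go, it flies up. A shut fingertip pushed down on the tread's middle takes it all the way
- bin_lid (a joint): Angle of that bin's lid, rad: 0 shut, 0.6 fully raised, rear edge up; hinge along y at x -45, z 113. Rollers on the lever's rear arms link it to the lever: its angle is always 1.2 times the lever's. Coming down faster than 1.5 rad/s in the last 0.3 rad (tread rising faster than about 0.125 m/s) is a slam
- bin_lid_edge (a point): Middle of the rear edge of that bin's lid, on its top: 115 above the table and x 57 in the bin's frame when shut; rises by 58 when the lid is fully raised
- waiting_bolt: Steel hex bolt, 54 long, head 22 x 20, shank 12 thick, lying lengthwise on the bin's chute against the flap. Origin: middle of its length at its lower side. The chute is slippery: the bolt slides into the box by itself within a second once the lid is fully raised; in the box its origin is less than 50 above the table
- spare_bin: The other bin, with an empty chute; same shape, sizes and frame as the first; to be left alone
- spare_bin_tread (a point): The other bin's tread, same point as on the first
- spare_bin_lever (a joint): Angle of the other bin's lever, 0 at rest; to be left alone
- tape: Bystander, loose: tape measure, 40 x 80 x 68. Origin: centre of its underside
- flange: Bystander, loose: round steel blade flange, diameter 70, 22 high. Origin: centre of its underside
- loose_nut: Bystander, loose: hex nut lying on the table, 19 x 22 x 10. Origin: centre of its underside
- second_nut: Bystander, loose: another such hex nut, 19 x 22 x 10. Origin: centre of its underside

How it is judged:
By the outcome, as a careful person would: the job done as asked, in the order asked, and still so for the second after the job is handed in, with the robot touching nothing.
It also fails if it takes over 32 s, if anything falls off the work surface, if the arm or the gripper's body presses on something with over 40 N, if the wrist force passes 120 N, or if a joint passes its speed limit or range.

## Robot

A 7-joint arm with a two-finger parallel gripper is mounted at the origin on a cart in front of the work surface, level with it; the furniture and walls round the work are solid. World frame = base frame: x ahead of the robot, y to its left, z up, the work surface at z = 0. Lengths are in m, angles in rad, forces in N, time in s.
With the tool pointing down it reaches from about 0.35 to 0.775 m from the base axis. Payload 3.1 kg.
Tool frame: the origin (TCP) lies midway between the tips of the shut fingers; the grasp point (between the pads) lies robot.tcp_to_grasp behind it (robot.tcp_to_grasp is the distance from the TCP to the grasp point, in m); z points along the fingers, y is the direction in which the jaws open and shut (so a half turn about z gives the same grasp; the last joint's range is limited). The gripper opens to 85 mm and grips with 20 to 120 N. Pads are 22 mm wide; open, the fingers measure 114 mm over their backs; the gripper's body (76 mm by 85 mm) begins 54 mm behind the grasp point. The pads swing forward as they close: fully open they stand 13 mm farther back than shut.
Start: joints at [1.249, 0.311, 0.014, 1.512, -0.004, 1.319, -0.027], TCP at [0.152, -0.529, 0.231] pointing down, gripper open.
Joint ranges: [-2.7, 2.7], [-0.3, 1.91], [-1.27, 1.3], [0.12, 2.57], [-1.44, 4.58], [0.2, 2.03], [-3.05, 3.05]. Speed limits (rad/s): [2.79, 2.79, 3.14, 3.14, 3.14, 3.14, 3.14].

## Interface

Orientations are given as a 3x3 rotation matrix whose columns are the frame's x, y, z axes.
In Python, from workcell import robot gives the robot as it stands.
- The arm moves only by the tool play_rows, never from a script. Its argument "series" is a list of rows, each an object of numbers: "rx", "ry", "rz": the turn, a rotation vector about the tool's x, y, z in degrees; "tx", "ty", "tz": the shift along the tool's x, y, z in mm; "grip": the closure, from -1 (fully open) to 1 (shut). In form: [{"rx": .., "ry": .., "rz": .., "tx": .., "ty": .., "tz": .., "grip": ..}, ...]. A call has 1 to 10 rows; each row shifts and turns the pose as measured when the row begins, along the tool's axes as they then stand; what a row does not reach is not made up. A row lasts 1/8 s, in which the tool goes at most 62.5 mm and 10.7 degrees, less where a joint would pass 70% of its speed; a pose out of reach is approached as far as the arm can. A call is refused whole if a number of a shift passes 62.5 or a number of a turn 10.7, either way. A call with a gripper value outside its range is refused whole. The fingers move at their own pace and stop on an object; "squeeze" is the grip in N (left out, the last holds). Time passes only in rows, so rows that do not move let the fingers close. It gives the time, the measured TCP pose, the force and the opening at its end, in the units of the state.
- robot.get_state(): the state, without advancing time (a new reading comes with each control period).
- robot.camera(name): name is "scene" or "top"; returns a dict with "pixels" (384x512x3 uint8, red, green, blue), "vfov" (degrees; the focal length in pixels is half the picture's height over the tangent of half this angle, whatever the lens; pixels are square), "cx", "cy" (the principal point, pixels), "dist" ([k1, k2, p1, p2, k3] as OpenCV has them; the pictures are not rectified), "cam_to_world" (4x4, takes a point from camera to world coordinates). Camera axes: x right, y down, z forward; pixel columns grow to the right and rows downward; lengths in m; the calibration is good to about 2 mm. A picture is of the moment at which its call begins. There is no depth.
- robot.hand_in(): hands the job in, once; it reports no verdict.
Trained networks look in the newest picture that a camera, given by its name, has taken for a name from the list of things; names that differ only in an ending like _2 or _b are one class to them, and where a whole thing is asked for, a point or a joint stands for the part that bears it (a point fixed in the world has none). Each returns a list of dicts, best first, with "conf" (0 to 1); they miss things now and then, are a little off and sometimes report something else, mostly with a low value. They report only what shows in the picture. A call takes as long as a camera call.
- robot.trace(target, camera): "pixels" (384x512 bool, what is visible of it) and "extent" ([left, top, width, height] in pixels, round what is visible of it).
The state is a dict: "time_s": time; "q": joint angles; "joint_velocities": joint speeds; "joint_torque": joint torques, N m; "position": TCP position; "eef_rot": TCP orientation; "ft_force": force on the tool from outside, world axes, zero at the start; "ft_torque": the same for the moment, N m; "gripper_width": finger opening in m.
Only numpy, scipy, OpenCV 4.12 (cv2) and the standard library are available. Lean on these libraries where they do the work, as an engineer would, in place of code of your own. Each camera call takes 0.05 s, during which the arm holds its last target.

## Working session

There is one attempt and no reset: what is moved stays moved. The work goes in short steps, Python scripts to look and compute and a tool call to move; the robot and the scene stay as the last step left them, time stands still between calls to the robot, and variables do not carry over. Pictures are saved under pics/ and viewed, and the job is handed in when it is done.

Besides the shell and the picture viewer there is one more tool, called after ">>>" as name([rows], argument=value, ...), one row to a line, values as JSON. play_rows: Moves the arm, as the interface text tells. Its arguments: {"type":"object","properties":{"series":{"type":"array"},"squeeze":{"type":"number"}},"required":["series"]}

```bash
mkdir -p pics; ls; cat > look.py <<'E'
import cv2,sys
from workcell import robot
import pickle
tag=sys.argv[1]
for n in ("scene","top"):
    c=robot.camera(n); cv2.imwrite(f"pics/{n}_{tag}.png",c["pixels"][:,:,::-1]); pickle.dump(c,open(f"{n}.pkl","wb"))
    print(n,c["vfov"],c["cx"],c["cy"],c["dist"],c["cam_to_world"].round(3).tolist() if hasattr(c["cam_to_world"],'round') else c["cam_to_world"])
    for t in sys.argv[2:]:
        for r in robot.trace(t,n)[:3]: print(n,t,round(r["conf"],2),r["extent"])
s=robot.get_state()
print(s["time_s"],s["position"],s["eef_rot"],s["ft_force"],s["gripper_width"])
E
python3 look.py a bin bin_tread waiting_bolt spare_bin tape flange loose_nut; python3 -c "from workcell import robot;print(robot.tcp_to_grasp)"
```

```text
pics
scene 55.86044724177798 258.9596458388046 190.8778158786825 [-0.01220775  0.          0.          0.          0.        ] [[-0.579, -0.531, 0.619, -0.024], [-0.815, 0.373, -0.443, 0.71], [0.005, -0.761, -0.649, 0.716], [0.0, 0.0, 0.0, 1.0]]
scene bin 0.72 [251.3, 121.7, 100.3, 66.4]
scene bin 0.34 [285.0, 153.1, 65.2, 24.0]
scene bin_tread 0.62 [287.2, 152.6, 65.8, 26.8]
scene spare_bin 0.73 [190.3, 149.5, 82.9, 78.3]
scene spare_bin 0.36 [201.7, 188.7, 76.8, 38.1]
scene tape 0.77 [179.7, 280.0, 40.0, 35.3]
scene tape 0.45 [272.5, 137.3, 48.7, 23.8]
scene flange 0.56 [155.8, 256.3, 27.0, 23.0]
top 57.54649429213574 255.6867688511739 192.5147243760217 [-0.07600556  0.          0.          0.          0.        ] [[0.025, -0.981, 0.194, 0.374], [-0.999, -0.032, -0.03, 0.303], [0.036, -0.193, -0.981, 1.053], [0.0, 0.0, 0.0, 1.0]]
top bin 0.82 [291.6, 114.1, 58.8, 110.8]
top bin_tread 0.82 [305.8, 179.8, 47.3, 45.7]
top waiting_bolt 0.52 [308.5, 129.0, 10.0, 22.1]
top spare_bin 0.94 [212.1, 119.5, 42.3, 105.0]
top tape 0.57 [143.5, 232.9, 32.2, 15.9]
top flange 0.66 [145.0, 186.4, 25.8, 23.8]
0.8 [ 0.1519646  -0.52860202  0.2313313 ] [[ 9.61074146e-01  2.76290582e-01  1.44735669e-05]
 [ 2.76290583e-01 -9.61074145e-01 -5.19018974e-05]
 [-4.29834465e-07  5.38804819e-05 -9.99999999e-01]] [-0.05459134 -0.59572842  0.31109406] 0.0852489741103338
0.0187
```

```bash
python3 -c "
import cv2
a=cv2.imread('pics/top_a.png')[80:260,120:380];cv2.imwrite('pics/top_crop.png',cv2.resize(a,None,fx=3,fy=3,interpolation=2))
a=cv2.imread('pics/scene_a.png')[90:330,130:390];cv2.imwrite('pics/scene_crop.png',cv2.resize(a,None,fx=2.5,fy=2.5,interpolation=2))"
```

```text
(no output)
```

View pics/top_crop.png

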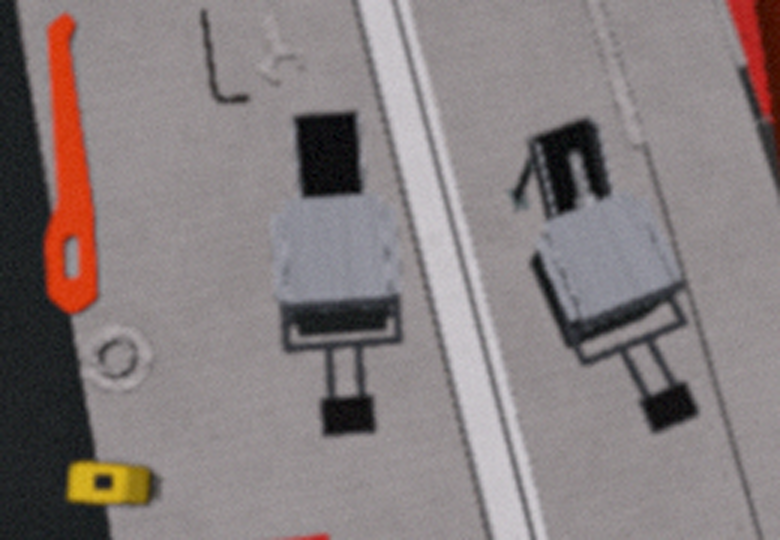

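View pics/scene_crop.png

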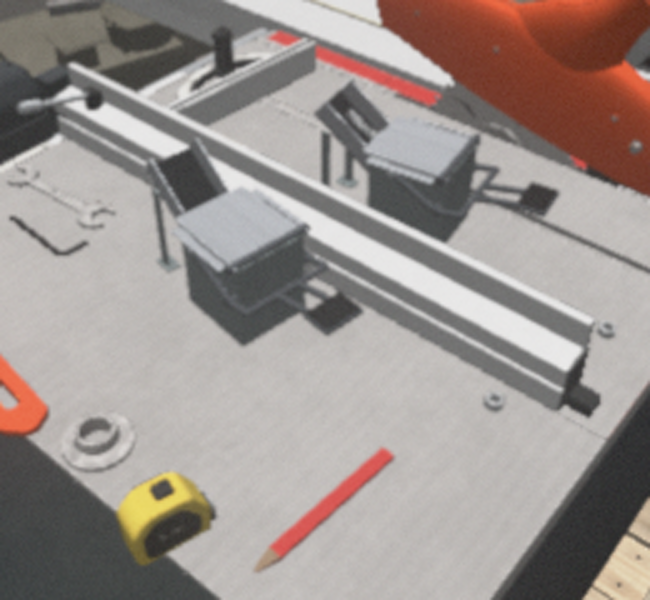

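View pics/scene_a.png

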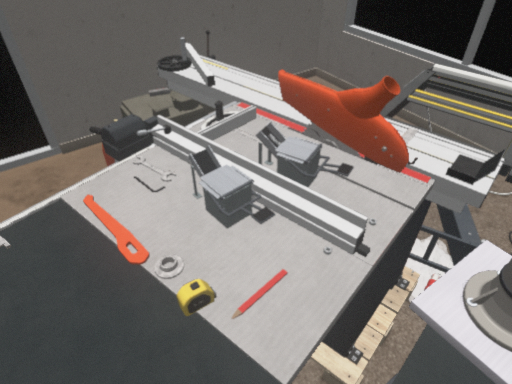

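View pics/top_a.png

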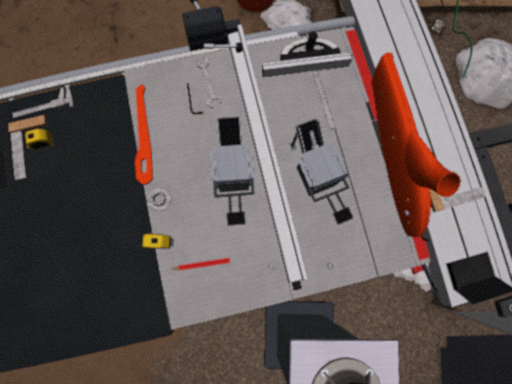

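```bash
cat > geo.py <<'E'
import numpy as np,cv2,pickle
def load(n):
    c=pickle.load(open(f"{n}.pkl","rb"));f=192/np.tan(np.radians(c["vfov"]/2))
    return c,np.array([[f,0,c["cx"]],[0,f,c["cy"]],[0,0,1.]]),np.array(c["dist"]),np.array(c["cam_to_world"])
def onz(n,uv,z):
    c,K,d,T=load(n); p=cv2.undistortPoints(np.array([[uv]],float),K,d)[0,0]
    r=T[:3,:3]@np.array([p[0],p[1],1]);o=T[:3,3];return o+r*(z-o[2])/r[2]
def proj(n,P):
    c,K,d,T=load(n);W=np.linalg.inv(T);return cv2.projectPoints(np.atleast_2d(np.array(P,float)),cv2.Rodrigues(W[:3,:3])[0],W[:3,3],K,d)[0][:,0]
E
cat > fit.py <<'E'
from geo import *
from scipy.optimize import least_squares
# bin-frame points: (cropped top px /3 + (120,80)); lid rear edge ~ z.115 , tread corners
t=lambda x,y:(x/3+120-1/3,y/3+80-1/3)
s=lambda x,y:(x/2.5+130-.3,y/2.5+90-.3)
obs=[("top",t(669,407),(-.145,0,.097)),("scene",s(538,199),(-.145,0,.097)),
("top",t(683,383),(-.127,-.025,.097)),("top",t(640,404),(-.127,.025,.097)),("top",t(698,410),(-.163,-.025,.097)),("top",t(656,432),(-.163,.025,.097)),
("top",t(592,120),(.133,None,.136))]
print([ (n,onz(n,p,P[2]).round(4)) for n,p,P in obs])
ob=[o for o in obs if o[2][1] is not None]
f=lambda v:np.concatenate([proj(n,[v[0]+np.cos(v[2])*P[0]-np.sin(v[2])*P[1],v[1]+np.sin(v[2])*P[0]+np.cos(v[2])*P[1],P[2]])[0]-p for n,p,P in ob])
r=least_squares(f,[.6,-.1,0.3]);print(r.x,f(r.x).round(1))
v=r.x
B=lambda P:np.array([v[0]+np.cos(v[2])*P[0]-np.sin(v[2])*P[1],v[1]+np.sin(v[2])*P[0]+np.cos(v[2])*P[1],P[2]])
print("tread",B((-.145,0,.097)))
for n in("top","scene"):
    im=cv2.resize(cv2.imread(f"pics/{n}_a.png"),None,fx=4,fy=4)
    for x,z in((-.05,.0),(.05,0),(-.05,.11),(.05,.11),(.133,.136),(-.127,.097),(-.163,.097)):
        w=.025 if x<-.1 else .045
        for y in(-w,w):
            p=proj(n,B((x,y,z)))[0]*4+2;cv2.circle(im,(int(p[0]),int(p[1])),3,(0,0,255),-1)
    cv2.imwrite(f"pics/{n}_fit.png",im[320:1000,760:1560])
E
python3 fit.py;python3 -c "
from geo import *
print(proj('top',[[0,0,0],[.152,-.529,.231]]),proj('scene',[[0,0,0],[.152,-.529,.231]]))"
```

```text
[('top', array([0.5057, 0.0288, 0.097 ])), ('scene', array([0.5031, 0.0316, 0.097 ])), ('top', array([0.5287, 0.015 , 0.097 ])), ('top', array([0.5077, 0.0563, 0.097 ])), ('top', array([0.5036, 0.0013, 0.097 ])), ('top', array([0.482 , 0.0416, 0.097 ])), ('top', array([0.7704, 0.1067, 0.136 ]))]
[0.63339473 0.09692081 0.48921495] [ 0.   0.1  0.1 -0.7 -0.1 -1.5 -1.1 -0.7  1.1  0.9 -0.3  1.5]
tread [0.50540293 0.02878051 0.097     ]
[[344.83647096 394.64240511]
 [574.33592277 353.58937442]] [[512.8126499  312.07359448]
 [592.176565   122.43903555]]
```

```bash
python3 -c "
import cv2,numpy as np
a=cv2.imread('pics/top_fit.png');b=cv2.imread('pics/scene_fit.png');print(a.shape,b.shape)
cv2.imwrite('pics/top_fit2.png',a[:600]);cv2.imwrite('pics/scene_fit2.png',b[:600])"
```

```text
(680, 800, 3) (680, 800, 3)
```

View pics/top_fit2.png

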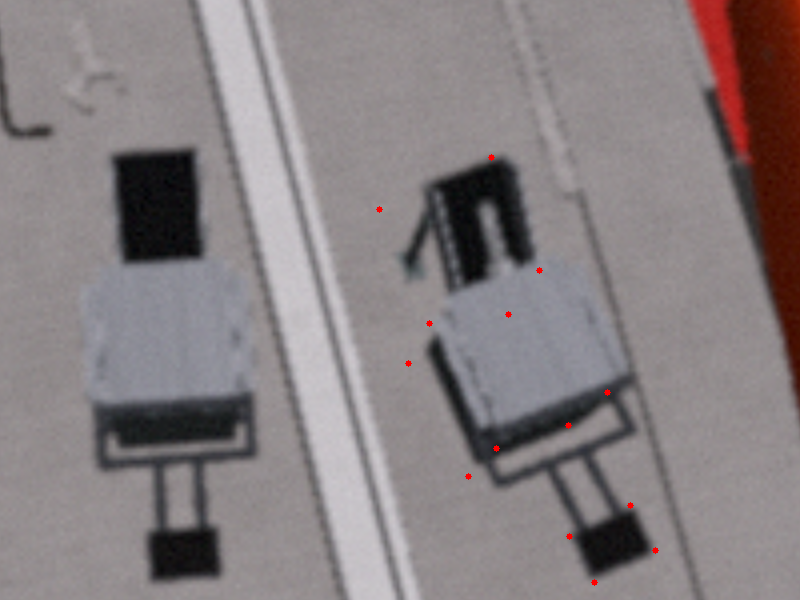

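View pics/scene_fit2.png

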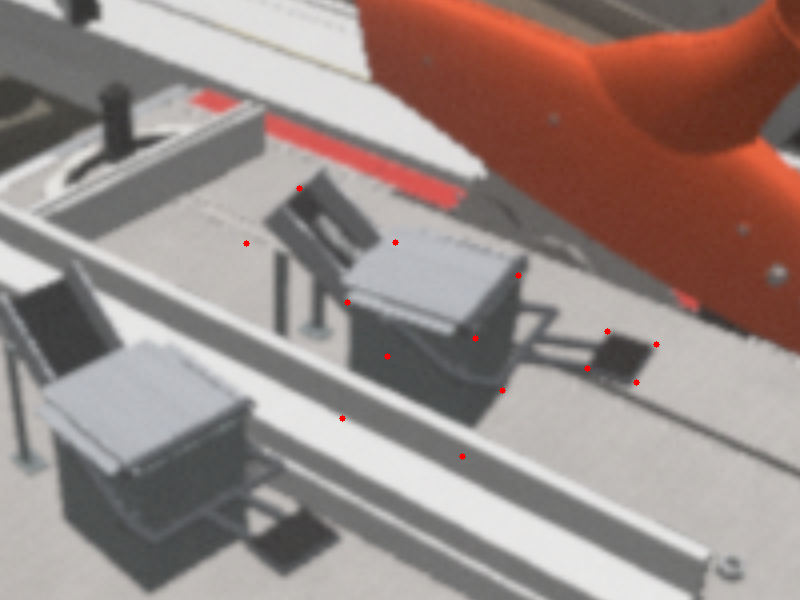

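```bash
cat > fit2.py <<'E'
from geo import *
from scipy.optimize import least_squares
t=lambda x,y:((x-2)/4+190,(y-2)/4+80)
obs=[("top",t(613,543),(-.145,0,.097)),("scene",t(624,357),(-.145,0,.097)),("top",t(562,406),(-.048,0,.114)),("top",t(470,173),(.133,0,.15)),
("top",t(513,285),(.057,0,.115))]
P=[onz(n,p,q[2]) for n,p,q in obs]
for a in P: print(a.round(4),[round(x,3) for x in np.degrees(np.arctan2(*(a-P[0])[1::-1]))[None]], np.linalg.norm((a-P[0])[:2]).round(4))
f=lambda v:np.concatenate([proj(n,[v[0]+np.cos(v[2])*P[0]-np.sin(v[2])*P[1],v[1]+np.sin(v[2])*P[0]+np.cos(v[2])*P[1],P[2]])[0]-p for n,p,P in obs])
r=least_squares(f,[.6,.1,0.3]);v=r.x;print(v,f(v).round(1))
B=lambda P:np.array([v[0]+np.cos(v[2])*P[0]-np.sin(v[2])*P[1],v[1]+np.sin(v[2])*P[0]+np.cos(v[2])*P[1],P[2]])
print("tread",B((-.145,0,.097)),"down",B((-.146,0,.046)))
for n in("top","scene"):
    im=cv2.resize(cv2.imread(f"pics/{n}_a.png"),None,fx=4,fy=4)
    for x,z in((-.05,.0),(.05,0),(-.05,.11),(.05,.11),(.133,.136),(-.127,.097),(-.163,.097)):
        w=.025 if x<-.1 else .045
        for y in(-w,w):
            p=proj(n,B((x,y,z)))[0]*4+2;cv2.circle(im,(int(p[0]),int(p[1])),3,(0,0,255),-1)
    cv2.imwrite(f"pics/{n}_fit3.png",im[320:920,760:1560])
E
python3 fit2.py
```

```text
[0.5059 0.0286 0.097 ] [np.float64(0.0)] 0.0
[0.5039 0.0283 0.097 ] [np.float64(-170.043)] 0.002
[0.5988 0.0675 0.114 ] [np.float64(22.719)] 0.1007
[0.7539 0.1379 0.15  ] [np.float64(23.78)] 0.271
[0.6854 0.1013 0.115 ] [np.float64(22.054)] 0.1936
[0.63699641 0.08433342 0.4056065 ] [ 0.5  0.8  0.3 -0.1  0.8  2.1  0.4 -1.8 -1.9 -1.4]
tread [0.50376124 0.02711988 0.097     ] down [0.50284238 0.0267253  0.046     ]
```

View pics/top_fit3.png

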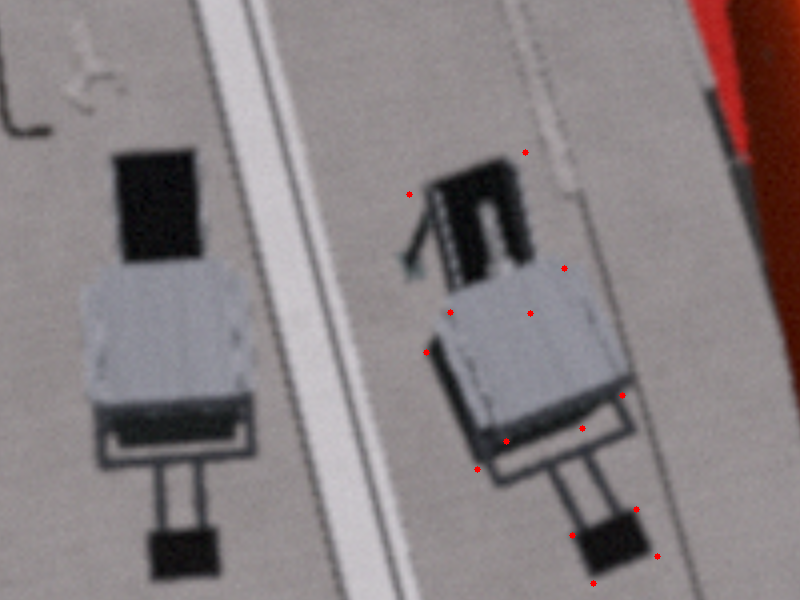

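View pics/scene_fit3.png

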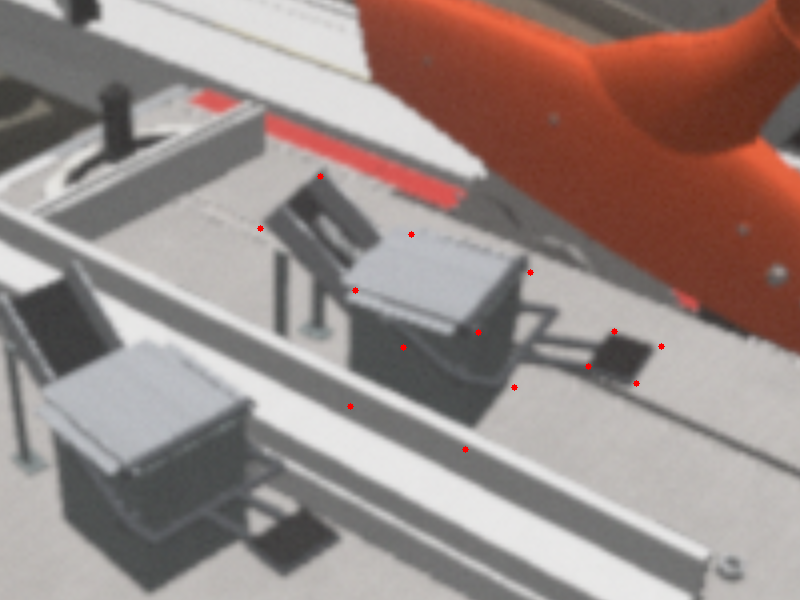

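```bash
python3 -c "
from geo import *
def tri(a,b):
    r=[]
    for n,p in(('top',a),('scene',b)):
        c,K,d,T=load(n);o=T[:3,3];e=onz(n,p,0)-o;r.append((o,e/np.linalg.norm(e)))
    A=np.array([r[0][1],-r[1][1]]).T;s=np.linalg.lstsq(A,r[1][0]-r[0][0],rcond=None)[0]
    print((r[0][0]+s[0]*r[0][1]).round(3),(r[1][0]+s[1]*r[1][1]).round(3))
tri((455,183),(393,85)); tri((385,58),(281,72)); tri((415,232),(405,165)); tri((297,284),(362,245)); tri((298,270),(365,215));tri((470,275),(475,165))
for u in((420,230),(300,280),(275,265),(331,265),(400,275),(380,272)): print(u,onz('top',u,0).round(3))
for u in((427,185),(360,270),(372,222),(327,251)):print(u,onz('scene',u,0).round(3))
"
```

```text
[ 0.569 -0.204  0.266] [ 0.572 -0.202  0.265]
[ 0.929 -0.07   0.213] [ 0.932 -0.067  0.214]
[ 0.47  -0.214  0.029] [ 0.466 -0.217  0.03 ]
[0.312 0.146 0.027] [0.315 0.148 0.026]
[0.354 0.156 0.109] [0.334 0.14  0.112]
[ 0.343 -0.379  0.034] [ 0.33  -0.387  0.04 ]
(420, 230) [ 0.479 -0.245  0.   ]
(300, 280) [0.322 0.133 0.   ]
(275, 265) [0.365 0.208 0.   ]
(331, 265) [0.368 0.039 0.   ]
(400, 275) [ 0.341 -0.174  0.   ]
(380, 272) [ 0.35  -0.111  0.   ]
(427, 185) [ 0.38  -0.227  0.   ]
(360, 270) [0.276 0.191 0.   ]
(372, 222) [0.37 0.04 0.  ]
(327, 251) [0.366 0.215 0.   ]
```

```bash
python3 -c "
import cv2
a=cv2.imread('pics/top_a.png')[160:384,260:512];cv2.imwrite('pics/tb.png',cv2.resize(a,None,fx=2.6,fy=2.6,interpolation=2))
a=cv2.imread('pics/scene_a.png')[60:300,262:512];cv2.imwrite('pics/sb.png',cv2.resize(a,None,fx=2.5,fy=2.5,interpolation=2))"
```

```text
(no output)
```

View pics/tb.png

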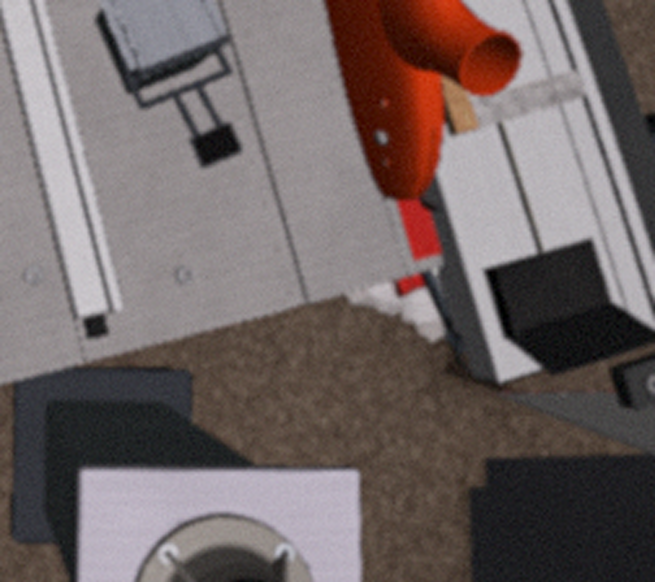

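View pics/sb.png

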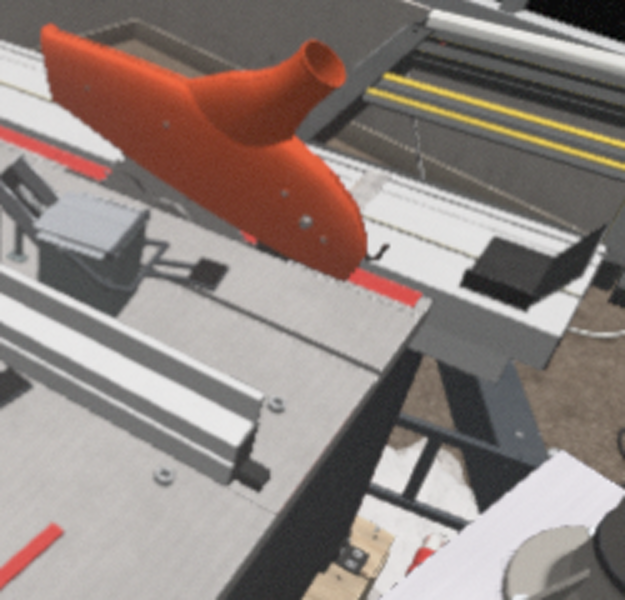

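>>> play_rows([
  {"tx":25,"ty":-36,"tz":-15,"grip":1},
  {"tx":25,"ty":-36,"tz":-15,"grip":1},
  {"tx":25,"ty":-36,"tz":-15,"grip":1},
  {"tx":25,"ty":-36,"tz":-15,"grip":1},
], squeeze=20)

```text
invalid input at $.series[0]: expected keys rx, ry, rz, tx, ty, tz, grip
```

>>> play_rows([
  {"rx":0,"ry":0,"rz":0,"tx":25,"ty":-36,"tz":-15,"grip":1},
  {"rx":0,"ry":0,"rz":0,"tx":25,"ty":-36,"tz":-15,"grip":1},
  {"rx":0,"ry":0,"rz":0,"tx":25,"ty":-36,"tz":-15,"grip":1},
  {"rx":0,"ry":0,"rz":0,"tx":25,"ty":-36,"tz":-15,"grip":1},
], squeeze=20)

```text
time_s: 1.3
position: [0.2079, -0.3604, 0.2909]
eef_rot: [[0.963, 0.27, -0.002], [0.27, -0.963, 0.002], [-0.001, -0.002, -1.0]]
ft_force: [0.2, 0.1, 0.6]
gripper_width: 0.012
```

>>> play_rows([
  {"rx":0,"ry":0,"rz":-1.3,"tx":49,"ty":-24,"tz":0,"grip":1},
  {"rx":0,"ry":0,"rz":-1.3,"tx":49,"ty":-24,"tz":0,"grip":1},
  {"rx":0,"ry":0,"rz":-1.3,"tx":49,"ty":-22,"tz":0,"grip":1},
  {"rx":0,"ry":0,"rz":-1.3,"tx":42,"ty":-38,"tz":0,"grip":1},
  {"rx":0,"ry":0,"rz":-1.3,"tx":42,"ty":-37,"tz":0,"grip":1},
  {"rx":0,"ry":0,"rz":-1.3,"tx":42,"ty":-36,"tz":0,"grip":1},
])

```text
time_s: 2.05
position: [0.412, -0.096, 0.2939]
eef_rot: [[0.918, 0.396, 0.006], [0.396, -0.918, -0.007], [0.003, 0.009, -1.0]]
ft_force: [-0.3, -0.2, -0.7]
gripper_width: 0.0
```

>>> play_rows([
  {"rx":0,"ry":0,"rz":0,"tx":45,"ty":-26,"tz":0,"grip":1},
  {"rx":0,"ry":0,"rz":0,"tx":45,"ty":-26,"tz":20,"grip":1},
  {"rx":0,"ry":0,"rz":0,"tx":43,"ty":-26,"tz":40,"grip":1},
  {"rx":0,"ry":0,"rz":0,"tx":0,"ty":0,"tz":50,"grip":1},
  {"rx":0,"ry":0,"rz":0,"tx":0,"ty":0,"tz":40,"grip":1},
  {"rx":0,"ry":0,"rz":0,"tx":0,"ty":0,"tz":5,"grip":1},
])

```text
time_s: 2.8
position: [0.51, 0.0359, 0.1391]
eef_rot: [[0.915, 0.403, 0.016], [0.403, -0.915, -0.005], [0.012, 0.011, -1.0]]
ft_force: [0.7, 0.6, 0.7]
gripper_width: -0.0001
```

```bash
python3 look.py b; python3 -c "
import cv2
a=cv2.imread('pics/top_b.png')[90:270,220:420];b=cv2.imread('pics/scene_b.png')[90:270,220:420]
import numpy as np
cv2.imwrite('pics/b2.png',cv2.resize(np.hstack([a,b]),(800,360),interpolation=2))"
```

```text
scene 55.86044724177798 258.9596458388046 190.8778158786825 [-0.01220775  0.          0.          0.          0.        ] [[-0.579, -0.531, 0.619, -0.024], [-0.815, 0.373, -0.443, 0.71], [0.005, -0.761, -0.649, 0.716], [0.0, 0.0, 0.0, 1.0]]
top 57.54649429213574 255.6867688511739 192.5147243760217 [-0.07600556  0.          0.          0.          0.        ] [[0.025, -0.981, 0.194, 0.374], [-0.999, -0.032, -0.03, 0.303], [0.036, -0.193, -0.981, 1.053], [0.0, 0.0, 0.0, 1.0]]
2.9 [0.51224395 0.03582107 0.14183627] [[ 0.91522144  0.40237894  0.02146875]
 [ 0.40256148 -0.91538035 -0.00480304]
 [ 0.01771943  0.01303833 -0.99975798]] [ 0.04677692 -0.33618524 -0.06375022] -0.0001169332739775889
```

View pics/b2.png

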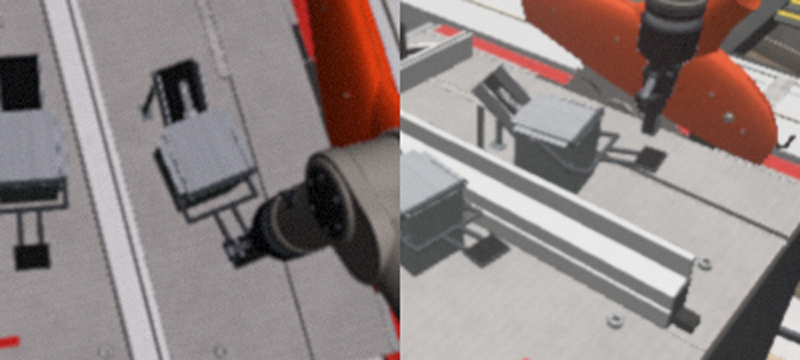

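>>> play_rows([
  {"rx":0.7,"ry":-1,"rz":0,"tx":-11,"ty":4.5,"tz":10,"grip":1},
  {"rx":0,"ry":0,"rz":0,"tx":0,"ty":0,"tz":0,"grip":1},
])

```text
time_s: 3.15
position: [0.5062, 0.0258, 0.1345]
eef_rot: [[0.916, 0.401, 0.006], [0.401, -0.916, -0.001], [0.005, 0.004, -1.0]]
ft_force: [0.0, -0.2, -0.7]
gripper_width: -0.0001
```

```bash
python3 -c "
from workcell import robot
s=robot.get_state();print(s['position'],s['eef_rot'],s['ft_force'],s['joint_velocities'])"
```

```text
[0.50619323 0.02578687 0.1345123 ] [[ 0.91614455  0.40080777  0.00568187]
 [ 0.40082139 -0.91615506 -0.00145429]
 [ 0.00462258  0.00360975 -0.9999828 ]] [ 0.02632076 -0.19756036 -0.74111648] [-0.00812348 -0.02836874 -0.02830529 -0.04473229 -0.01605616 -0.01079643
  0.00493676]
```

>>> play_rows([
  {"rx":0,"ry":0,"rz":0,"tx":-2,"ty":-2,"tz":8,"grip":1},
  {"rx":0,"ry":0,"rz":0,"tx":0,"ty":0,"tz":8,"grip":1},
  {"rx":0,"ry":0,"rz":0,"tx":0,"ty":0,"tz":8,"grip":1},
  {"rx":0,"ry":0,"rz":0,"tx":0,"ty":0,"tz":6,"grip":1},
  {"rx":0,"ry":0,"rz":0,"tx":0,"ty":0,"tz":6,"grip":1},
  {"rx":0,"ry":0,"rz":0,"tx":0,"ty":0,"tz":6,"grip":1},
])

```text
time_s: 3.9
position: [0.504, 0.0265, 0.0916]
eef_rot: [[0.916, 0.4, 0.007], [0.4, -0.916, -0.002], [0.006, 0.005, -1.0]]
ft_force: [-3.3, -1.7, 5.1]
gripper_width: -0.0002
```

>>> play_rows([
  {"rx":0,"ry":0,"rz":0,"tx":0,"ty":0,"tz":6,"grip":1},
  {"rx":0,"ry":0,"rz":0,"tx":0,"ty":0,"tz":6,"grip":1},
  {"rx":0,"ry":0,"rz":0,"tx":0,"ty":0,"tz":6,"grip":1},
  {"rx":0,"ry":0,"rz":0,"tx":0,"ty":0,"tz":6,"grip":1},
  {"rx":0,"ry":0,"rz":0,"tx":0,"ty":0,"tz":6,"grip":1},
])

```text
time_s: 4.53
position: [0.5023, 0.0257, 0.0596]
eef_rot: [[0.917, 0.4, 0.003], [0.4, -0.917, -0.004], [0.001, 0.005, -1.0]]
ft_force: [-2.5, -1.2, 5.1]
gripper_width: 0.0001
```

>>> play_rows([
  {"rx":0,"ry":0,"rz":0,"tx":0,"ty":0,"tz":4,"grip":1},
  {"rx":0,"ry":0,"rz":0,"tx":0,"ty":0,"tz":4,"grip":1},
  {"rx":0,"ry":0,"rz":0,"tx":0,"ty":0,"tz":3,"grip":1},
])

```text
time_s: 4.9
position: [0.5039, 0.0264, 0.0484]
eef_rot: [[0.916, 0.4, 0.006], [0.4, -0.916, -0.003], [0.005, 0.005, -1.0]]
ft_force: [-6.0, -0.6, 18.5]
gripper_width: 0.0
```

>>> play_rows([
  {"rx":0,"ry":0,"rz":0,"tx":0,"ty":0,"tz":2,"grip":1},
  {"rx":0,"ry":0,"rz":0,"tx":0,"ty":0,"tz":2,"grip":1},
  {"rx":0,"ry":0,"rz":0,"tx":0,"ty":0,"tz":2,"grip":1},
  {"rx":0,"ry":0,"rz":0,"tx":0,"ty":0,"tz":2,"grip":1},
  {"rx":0,"ry":0,"rz":0,"tx":0,"ty":0,"tz":2,"grip":1},
  {"rx":0,"ry":0,"rz":0,"tx":0,"ty":0,"tz":2,"grip":1},
  {"rx":0,"ry":0,"rz":0,"tx":0,"ty":0,"tz":2,"grip":1},
  {"rx":0,"ry":0,"rz":0,"tx":0,"ty":0,"tz":2,"grip":1},
])

```text
time_s: 5.9
position: [0.5041, 0.0264, 0.0485]
eef_rot: [[0.916, 0.401, 0.007], [0.401, -0.916, -0.015], [0.001, 0.016, -1.0]]
ft_force: [-7.8, -1.9, 18.7]
gripper_width: 0.0002
```

```bash
cat > v.py <<'E'
import cv2,sys,numpy as np
k=sys.argv[1]
a=cv2.imread(f'pics/top_{k}.png')[90:270,220:420];b=cv2.imread(f'pics/scene_{k}.png')[90:270,220:420]
cv2.imwrite(f'pics/{k}2.png',cv2.resize(np.hstack([a,b]),(800,360),interpolation=2))
E
python3 look.py c waiting_bolt| grep -v vfov; python3 v.py c
```

```text
scene 55.86044724177798 258.9596458388046 190.8778158786825 [-0.01220775  0.          0.          0.          0.        ] [[-0.579, -0.531, 0.619, -0.024], [-0.815, 0.373, -0.443, 0.71], [0.005, -0.761, -0.649, 0.716], [0.0, 0.0, 0.0, 1.0]]
scene waiting_bolt 0.37 [309.2, 157.1, 39.0, 35.0]
top 57.54649429213574 255.6867688511739 192.5147243760217 [-0.07600556  0.          0.          0.          0.        ] [[0.025, -0.981, 0.194, 0.374], [-0.999, -0.032, -0.03, 0.303], [0.036, -0.193, -0.981, 1.053], [0.0, 0.0, 0.0, 1.0]]
6.1 [0.50402927 0.02637338 0.04845877] [[ 9.16216961e-01  4.00618705e-01  7.15081700e-03]
 [ 4.00681922e-01 -9.16100484e-01 -1.46253240e-02]
 [ 6.91688547e-04  1.62651730e-02 -9.99867474e-01]] [-8.6551469  -1.36445164 19.08334012] 0.0001984461812309146
```

View pics/c2.png

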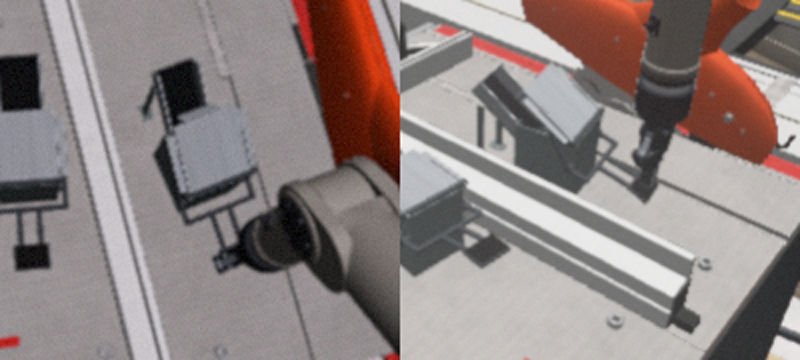

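>>> play_rows([
  {"rx":0,"ry":0,"rz":0,"tx":0,"ty":0,"tz":-1,"grip":1},
  {"rx":0,"ry":0,"rz":0,"tx":0,"ty":0,"tz":-2,"grip":1},
  {"rx":0,"ry":0,"rz":0,"tx":0,"ty":0,"tz":-2.5,"grip":1},
  {"rx":0,"ry":0,"rz":0,"tx":0,"ty":0,"tz":-2.5,"grip":1},
  {"rx":0,"ry":0,"rz":0,"tx":0,"ty":0,"tz":-2.5,"grip":1},
  {"rx":0,"ry":0,"rz":0,"tx":0,"ty":0,"tz":-2.5,"grip":1},
])

```text
time_s: 6.85
position: [0.5022, 0.0256, 0.0618]
eef_rot: [[0.916, 0.4, 0.004], [0.4, -0.916, -0.017], [-0.003, 0.017, -1.0]]
ft_force: [-4.4, -0.8, 4.8]
gripper_width: 0.0002
```

>>> play_rows([
  {"rx":0,"ry":0,"rz":0,"tx":0,"ty":0,"tz":-2.5,"grip":1},
  {"rx":0,"ry":0,"rz":0,"tx":0,"ty":0,"tz":-2.5,"grip":1},
  {"rx":0,"ry":0,"rz":0,"tx":0,"ty":0,"tz":-2.5,"grip":1},
  {"rx":0,"ry":0,"rz":0,"tx":0,"ty":0,"tz":-2.5,"grip":1},
  {"rx":0,"ry":0,"rz":0,"tx":0,"ty":0,"tz":-2.5,"grip":1},
  {"rx":0,"ry":0,"rz":0,"tx":0,"ty":0,"tz":-2.5,"grip":1},
  {"rx":0,"ry":0,"rz":0,"tx":0,"ty":0,"tz":-2.5,"grip":1},
])

```text
time_s: 7.72
position: [0.5023, 0.0258, 0.0806]
eef_rot: [[0.916, 0.4, 0.004], [0.4, -0.916, -0.017], [-0.003, 0.017, -1.0]]
ft_force: [-2.7, -0.8, 4.6]
gripper_width: -0.0001
```

>>> play_rows([
  {"rx":0,"ry":0,"rz":0,"tx":0,"ty":0,"tz":-2.5,"grip":1},
  {"rx":0,"ry":0,"rz":0,"tx":0,"ty":0,"tz":-2.5,"grip":1},
  {"rx":0,"ry":0,"rz":0,"tx":0,"ty":0,"tz":-2.5,"grip":1},
  {"rx":0,"ry":0,"rz":0,"tx":0,"ty":0,"tz":-2.5,"grip":1},
  {"rx":0,"ry":0,"rz":0,"tx":0,"ty":0,"tz":-2.5,"grip":1},
  {"rx":0,"ry":0,"rz":0,"tx":0,"ty":0,"tz":-2.5,"grip":1},
  {"rx":0,"ry":0,"rz":0,"tx":0,"ty":0,"tz":-2,"grip":1},
  {"rx":0,"ry":0,"rz":0,"tx":0,"ty":0,"tz":-2,"grip":1},
])

```text
time_s: 8.72
position: [0.5055, 0.0277, 0.1013]
eef_rot: [[0.916, 0.401, 0.011], [0.401, -0.916, -0.013], [0.005, 0.017, -1.0]]
ft_force: [0.6, -0.3, 0.3]
gripper_width: -0.0002
```

Contact has ended, with the force back near 0. Next I lift clear and back off.

>>> play_rows([
  {"rx":0,"ry":0,"rz":0,"tx":0,"ty":0,"tz":-6,"grip":1},
  {"rx":0,"ry":0,"rz":0,"tx":0,"ty":0,"tz":-15,"grip":1},
  {"rx":0,"ry":0,"rz":0,"tx":0,"ty":0,"tz":-30,"grip":1},
  {"rx":0,"ry":0,"rz":0,"tx":0,"ty":0,"tz":-40,"grip":1},
  {"rx":0,"ry":0,"rz":0,"tx":-25,"ty":10,"tz":-40,"grip":1},
  {"rx":0,"ry":0,"rz":0,"tx":-40,"ty":25,"tz":-20,"grip":1},
  {"rx":0,"ry":0,"rz":0,"tx":-30,"ty":20,"tz":0,"grip":1},
  {"rx":0,"ry":0,"rz":0,"tx":0,"ty":0,"tz":0,"grip":1},
  {"rx":0,"ry":0,"rz":0,"tx":0,"ty":0,"tz":0,"grip":1},
])

```text
time_s: 9.85
position: [0.4394, -0.0589, 0.2651]
eef_rot: [[0.914, 0.405, 0.021], [0.406, -0.914, -0.015], [0.013, 0.022, -1.0]]
ft_force: [0.0, -0.5, -0.2]
gripper_width: 0.0002
```

```bash
python3 look.py d waiting_bolt| grep -v vfov; python3 v.py d
```

```text
scene 55.86044724177798 258.9596458388046 190.8778158786825 [-0.01220775  0.          0.          0.          0.        ] [[-0.579, -0.531, 0.619, -0.024], [-0.815, 0.373, -0.443, 0.71], [0.005, -0.761, -0.649, 0.716], [0.0, 0.0, 0.0, 1.0]]
top 57.54649429213574 255.6867688511739 192.5147243760217 [-0.07600556  0.          0.          0.          0.        ] [[0.025, -0.981, 0.194, 0.374], [-0.999, -0.032, -0.03, 0.303], [0.036, -0.193, -0.981, 1.053], [0.0, 0.0, 0.0, 1.0]]
10.05 [ 0.43925014 -0.05859965  0.26407064] [[ 0.91336099  0.40669306  0.0192991 ]
 [ 0.40697681 -0.91332991 -0.01408379]
 [ 0.01189867  0.02071787 -0.99971456]] [-0.0266704   0.30841787  0.20301264] -0.0002904751059468533
```

View pics/d2.png

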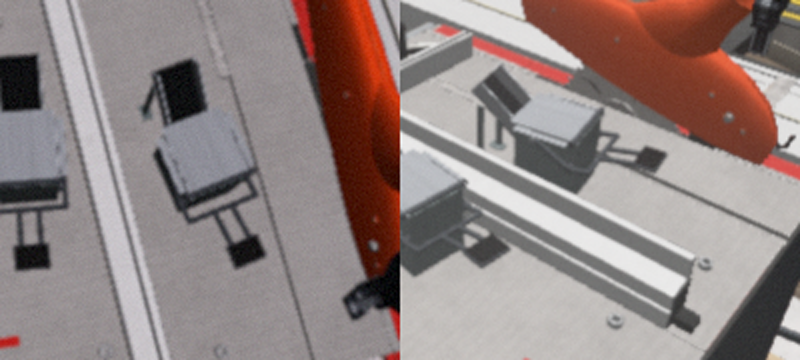

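The lid is shut, the lever is up and the chute is empty. The hand is clear, the nuts have not moved and the other bin looks untouched.

```bash
python3 -c "
from workcell import robot
print(robot.hand_in())"
```

```text
the job is handed in; nothing more can be done
None
```

The job is done and handed in at about 10 s. With the shut fingertips I pressed the right-hand bin's lever down to its stop, where the force rose to about 19 N. I held it there for about 1.2 s, then let it up over about 2.5 s at roughly 20 mm/s, far below the slam speed, and backed away.

- **While pressed:** the pictures showed the lid fully raised and the chute empty.
- **At the end:** the lid was shut, the lever was at rest and no bolt was found in either picture. The wrist force was near zero with the hand well clear. The other bin and the two nuts had not visibly moved; I did not check the tape and flange again.
- **Disagreed or not confirmed:**
  - While the lever was down, the detector reported a bolt in the scene picture with low confidence (0.37). The box it drew covered the raised lid, so I took it as false.
  - I could not see the bolt inside the box; I concluded it is there because it had left the chute.
  - My first fit of the bin's angle was off by about 5°. I corrected it before moving.

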